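# Show the colour reading of a rock sample

### The arm

A 6-joint arm with a two-finger parallel gripper is mounted at the origin on the work surface. World frame = base frame: x ahead of the robot, y to its left, z up, the work surface at z = 0. Lengths are in m, angles in degrees, forces in N, time in s.
With the tool pointing down it reaches from about 0.4 to 0.825 m from the base axis. Payload 7 kg.
Tool frame: the origin (TCP) lies between the finger pads, 19 mm behind the fingertips; this is the grasp point; z points along the fingers, y is the line along which they close (so a half turn about z gives the same grasp; the last joint's range is limited). The gripper opens to 88 mm and grips with 3 to 60 N. Pads are 19 mm wide; open, the fingers measure 130 mm over their backs; the gripper's body (78 mm by 193 mm) begins 47 mm behind the grasp point.
Start: joints at [88.871, 20.546, 0.682, 0, -70.136, -16.507], TCP at [0.205, 0.643, 0.245] pointing down, gripper open.
Joint ranges: [-176.03, 176.03], [-82.01, 121.73], [-58.28, 71.71], [-173.87, 95.51], [-174.79, -0.11], [-173.66, 173.66]. Speed limits (degrees/s): [136.94, 136.94, 172.46, 180, 180, 180].

### API

Orientations are given as [roll, pitch, yaw] about the fixed x, y, z axes, in that order (R = Rz(yaw) Ry(pitch) Rx(roll)).
In Python, from plant import get_state, cams, r gives the robot as it stands.
- The arm moves only by the tool apply_moves, never from a script. Its argument "targets" is a list of rows, each an object with "dp": the shift along the world's x, y, z in m, a list of three; "yaw": the turn about the world's z in degrees. In form: [{"dp": [x, y, z], "yaw": yaw}, ...]. A call has 1 to 20 rows; each row is the pose to reach, as a shift and turn from the pose commanded when the call began; what a row does not reach only later rows make up. A row lasts 1/12 s, in which the tool goes at most 41.7 mm and 7.16 degrees, less where a joint would pass 70% of its speed; a pose out of reach is approached as far as the arm can. A call with a gripper value outside its range is refused whole. "grip" is the gripper command: -1 is fully open, 1 is shut, values between are in proportion, set as the call begins (left out, the last holds). The fingers move at their own pace and stop on an object; "squeeze" is the grip in N (left out, the last holds). Time passes only in rows, so rows that repeat a pose let the fingers close. It gives the time, the measured TCP pose, the force, the opening and the grip force at its end, in the units of the state.
- get_state(): the state, without advancing time (a new reading comes with each control period).
- cams.capture(name): name is "side" or "top"; returns a dict with "image" (400x640x3 uint8, red, green, blue), "range_z" (400x640 float32, m along the optical axis (not along the pixel's ray), 0 where there is no reading), "fx", "fy", "cx", "cy" (pixels), "k1" (the pictures are not rectified: a ray, as slopes to the right and down, at radius r is drawn at 1 + k1 r^2 times it, then the intrinsics apply), "R" (3x3) and "t" (3): a world point X has camera coordinates R X + t. Camera axes: x right, y down, z forward; pixel columns grow to the right and rows downward; lengths in m; the calibration is good to about 2 mm. A picture is of the moment at which its call begins.
- r.close_job(): hands the job in; it is judged then, once.
The state is a dict: "time_s": time; "joints": joint angles; "qd": joint speeds; "joint_torque": joint torques, N m; "tcp_pos": TCP position; "eef_rot": TCP orientation; "contact_force": force on the tool from outside, world axes, zero at the start; "moment": the same for the moment, N m; "gripper_width": finger opening in m; "gripper_force": force on a finger pad.
Only numpy, scipy, OpenCV 4.12 (cv2) and the standard library are available. Lean on these libraries where they do the work, as an engineer would, in place of code of your own. Each camera call takes 0.05 s, during which the arm holds its last target. There are 200 camera calls.

### The job

Give the colour reading of the rock sample that lies on the grey card, so that your colleague can note it. Point down at that sample, with the fingertips two or three centimetres above its middle, and hold still for two seconds; then point in the same way at the middle of the one chip on the colour chart that has the sample's colour, hold still there for two seconds, and finish the program with the fingers still pointing at that chip. Touch nothing and move nothing on the table.

Things in the scene. Friction and masses are not known exactly. Their poses are not given: they have to be found in the camera images.
- grey_card: neutral grey viewing card, 90 (x) x 110 (y) x 5 mm, lying flat, fixed to the table; origin at the centre of its underside, z up. Exactly one of the five rock samples lies on it, within 20 mm of its centre.
- sample_tray: brown cardboard sample tray, 165 x 165 mm, walls 35 mm high, floor 5 mm thick, four compartments; holds the other four samples. Fixed; origin at the centre of its underside, z up.
- sample_brick: brick-red rock sample, a loose angular lump about 50 x 45 mm and 32 mm high with a flat base, 120 g; origin at the centre of its underside, z up (top is 32 mm above the origin). Lies either on the grey card or in a compartment of the tray; its underside is 5 mm above the table in both. Its colour is that of chip_brick.
- sample_ochre: ochre-yellow rock sample, a loose angular lump about 50 x 45 mm and 32 mm high with a flat base, 120 g; origin at the centre of its underside, z up (top is 32 mm above the origin). Lies either on the grey card or in a compartment of the tray; its underside is 5 mm above the table in both. Its colour is that of chip_ochre.
- sample_green: grey-green rock sample, a loose angular lump about 50 x 45 mm and 32 mm high with a flat base, 120 g; origin at the centre of its underside, z up (top is 32 mm above the origin). Lies either on the grey card or in a compartment of the tray; its underside is 5 mm above the table in both. Its colour is that of chip_green.
- sample_slate: nearly black rock sample, a loose angular lump about 50 x 45 mm and 32 mm high with a flat base, 120 g; origin at the centre of its underside, z up (top is 32 mm above the origin). Lies either on the grey card or in a compartment of the tray; its underside is 5 mm above the table in both. Its colour is that of chip_slate.
- sample_chalk: cream-white rock sample, a loose angular lump about 50 x 45 mm and 32 mm high with a flat base, 120 g; origin at the centre of its underside, z up (top is 32 mm above the origin). Lies either on the grey card or in a compartment of the tray; its underside is 5 mm above the table in both. Its colour is that of chip_chalk.
- colour_chart: rock-colour chart: stiff pale grey leaf, 160 (x) x 225 (y) x 3 mm, lying flat, fixed, blue strip along its +y edge; origin at the centre of its underside, z up. Carries 11 chips, each 28 (x) x 32 (y) mm, in 3 rows 42 mm apart along x and 4 columns 44 mm apart along y, one place empty. It lies on the robot's left and the tray on its right, or the other way round.
- chip_brick (a point): centre of the top face of the brick-red chip on the colour chart (4 mm above the chart's underside, at x -39, y -30 mm in the chart's frame); the same colour as sample_brick; axes as the chart's, z up.
- chip_ochre (a point): centre of the top face of the ochre-yellow chip on the colour chart (4 mm above the chart's underside, at x 3, y 14 mm in the chart's frame); the same colour as sample_ochre; axes as the chart's, z up.
- chip_green (a point): centre of the top face of the grey-green chip on the colour chart (4 mm above the chart's underside, at x 3, y -74 mm in the chart's frame); the same colour as sample_green; axes as the chart's, z up.
- chip_slate (a point): centre of the top face of the nearly black chip on the colour chart (4 mm above the chart's underside, at x -39, y 58 mm in the chart's frame); the same colour as sample_slate; axes as the chart's, z up.
- chip_chalk (a point): centre of the top face of the cream-white chip on the colour chart (4 mm above the chart's underside, at x 45, y 58 mm in the chart's frame); the same colour as sample_chalk; axes as the chart's, z up.
- loupe: black hand loupe standing on the table, diameter 42 mm, 36 mm high, loose; origin at the centre of its underside. To be left alone.
- dropper: small amber dropper bottle with a black cap, diameter 38 mm, 88 mm high, loose, standing upright; origin at the centre of its underside. To be left alone.
Things that resemble listed ones, but are neither listed nor needed, are in the scene too. Several things look just like the grey_card: the one meant starts farthest from the robot's base.

How it is judged:
By the outcome, as a careful person would: the job done as asked, in the order asked, and still so for the second after the job is handed in, with the robot touching nothing.
It also fails if it takes over 40 s, if anything falls off the work surface, if the arm or the gripper's body presses on something with over 40 N, if the wrist force passes 120 N, or if a joint passes its speed limit or range.

## Working session

There is one attempt and no reset: what is moved stays moved. The work goes in short steps, Python scripts to look and compute and a tool call to move; the robot and the scene stay as the last step left them, time stands still between calls to the robot, and variables do not carry over. Pictures are saved under pics/ and viewed, at most 10 in all, crops included, and the job is handed in when it is done.

Besides the shell and the picture viewer there is one more tool, called after "Request:" by a JSON object that holds its "method" and its "body", one argument or row to a line. apply_moves: Moves the arm, as the interface text tells. Its arguments: {"type":"object","properties":{"targets":{"type":"array","items":{"type":"object","properties":{"dp":{"type":"array","items":{"type":"number"}},"yaw":{"type":"number"}}}},"grip":{"type":"number"},"squeeze":{"type":"number"}},"required":["targets"]}

```bash
mkdir -p pics; cat > h.py <<'E'
import numpy as np, cv2
from plant import get_state, cams, r
def ray_pts(c,uv,z):
    uv=np.asarray(uv,float).reshape(-1,1,2)
    K=np.array([[c['fx'],0,c['cx']],[0,c['fy'],c['cy']],[0,0,1]])
    n=cv2.undistortPoints(uv,K,np.array([c['k1'],0,0,0,0.])).reshape(-1,2)
    R=np.array(c['R']);t=np.array(c['t']);o=-R.T@t
    d=np.c_[n,np.ones(len(n))]@R
    return o+d*((z-o[2])/d[:,2])[:,None]
E
python3 - <<'E'
from h import *
import pickle
for n in('top','side'):
    c=cams.capture(n);pickle.dump(c,open(n+'.pkl','wb'))
    cv2.imwrite(f'pics/{n}0.png',c['image'][:,:,::-1])
    print(n,c['fx'],c['k1'],-np.array(c['R']).T@c['t'],np.array(c['R'])[2])
print(get_state())
E
```

```text
top 365.16113559467334 0.0227281725055339 [0.40384442 0.0018278  1.0024247 ] [ 0.07399337 -0.02007054 -0.99705675]
side 408.3455370824818 0.033340199605093115 [ 0.20629527 -0.55895868  0.75868548] [ 0.26087487  0.57640764 -0.77440205]
{'time_s': 0.1, 'joints': array([ 8.88703000e+01,  2.05889566e+01,  6.38842361e-01, -1.65631035e-02,
       -7.01370493e+01, -1.65071389e+01]), 'qd': array([-0.03389949, -0.16731019,  0.06641858,  0.05917022, -0.0501106 ,
        0.09332801]), 'joint_torque': array([-2.15105305e-03, -5.84164310e+01,  2.93752384e+01,  7.01549828e+00,
        1.01584475e-02, -5.17426622e-05]), 'tcp_pos': array([0.20441665, 0.64286809, 0.24450034]), 'eef_rot': array([ 1.79912004e+02, -9.83895066e-03, -1.76424709e+01]), 'contact_force': array([-0.09968047, -0.53136694,  1.09509036]), 'moment': array([0.00314163, 0.0444471 , 0.02582848]), 'gripper_force': 0.0, 'gripper_width': 0.08759748468116997}
```

View pics/top0.png

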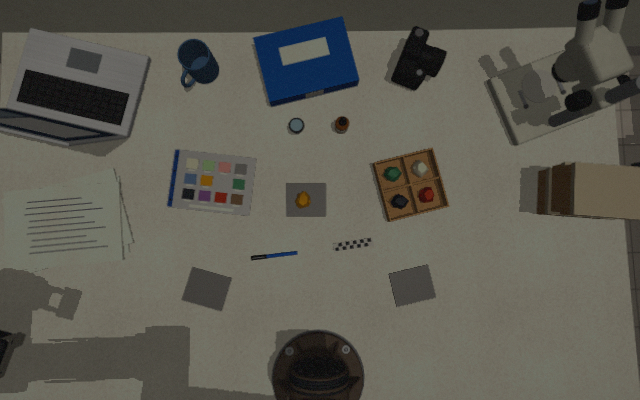

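View pics/side0.png

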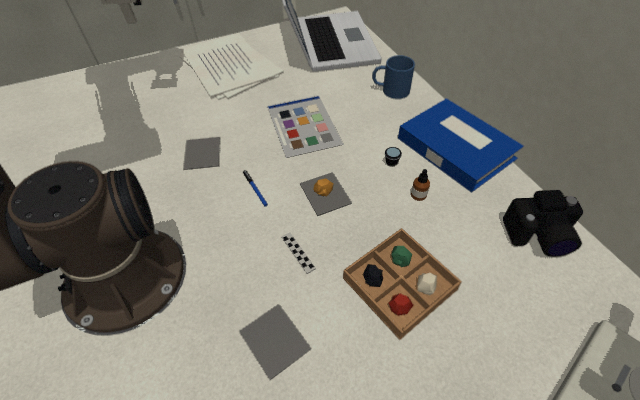

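The sample on the farthest card, at about (304,200) in the top view, is ochre. The tray holds the green, chalk, slate and brick samples. The chart is on the left with its blue strip at +y, and the ochre chip is at about (206,181). The loupe and dropper stand at (296,125) and (342,124), ahead of the card.

```bash
python3 - <<'E'
from h import *
import pickle
for n,wins in(('top',{'samp':(285,182,328,218),'chip':(195,172,218,190)}),('side',{'samp':(308,172,340,202),'chip':(294,113,312,127)})):
    c=pickle.load(open(n+'.pkl','rb'));hsv=cv2.cvtColor(c['image'],cv2.COLOR_RGB2HSV)
    for k,(a,b,e,f) in wins.items():
        m=np.zeros(hsv.shape[:2],np.uint8);m[b:f,a:e]=cv2.inRange(hsv,(8,120,50),(30,255,255))[b:f,a:e]
        v,u=np.nonzero(m); uv=[[u.mean(),v.mean()]]
        (cx,cy),(w,h),an=cv2.minAreaRect(np.c_[u,v].astype(np.float32))
        print(n,k,len(u),uv,(cx,cy),w,h,an,c['image'][int(v.mean()),int(u.mean())])
        for z in ((0.004,) if k=='chip' else (0.005,.02,.037)): print(z,ray_pts(c,uv,z),ray_pts(c,[[cx,cy]],z))
        if k=='samp':
            # range points
            K=np.array([[c['fx'],0,c['cx']],[0,c['fy'],c['cy']],[0,0,1]])
            nn=cv2.undistortPoints(np.c_[u,v].astype(float).reshape(-1,1,2),K,np.array([c['k1'],0,0,0,0.])).reshape(-1,2)
            d=c['range_z'][v,u]; P=(np.c_[nn,np.ones(len(nn))]*d[:,None]-c['t'])@np.array(c['R']); P=P[d>0]
            print('pts',P.min(0),P.max(0),P.mean(0))
c=pickle.load(open('top.pkl','rb'))
# chart corners by blue strip & all-chart check; other objects
print('dropper,loupe',ray_pts(c,[[342,124]],.088),ray_pts(c,[[296,125]],.036))
# chart whole corners approx
print('chart corners',ray_pts(c,[[176,150],[257,157],[249,215],[168,206]],.003), ray_pts(c,[[176,150],[257,157],[249,215],[168,206]],.003).mean(0))
E
```

```text
top samp 196 [[np.float64(302.55102040816325), np.float64(199.7908163265306)]] (302.0882263183594, 199.3529510498047) 15.764815330505371 15.037208557128906 75.96376037597656 [108  71  10]
0.005 [[0.46956339 0.0331658  0.005     ]] [[0.470789   0.03440891 0.005     ]]
0.02 [[0.46857506 0.03269452 0.02      ]] [[0.46978224 0.03391893 0.02      ]]
0.037 [[0.46745495 0.0321604  0.037     ]] [[0.46864125 0.03336362 0.037     ]]
pts [0.44668761 0.01266521 0.0018237 ] [0.49371423 0.05404775 0.04181957] [0.46794733 0.03230628 0.03011817]
top chip 119 [[np.float64(206.0252100840336), np.float64(180.11764705882354)]] (206.0399932861328, 180.21998596191406) 11.455129623413086 10.040916442871094 8.130102157592773 [116  79  10]
0.004 [[0.52879182 0.29529516 0.004     ]] [[0.52851005 0.29525491 0.004     ]]
side samp 255 [[np.float64(322.9490196078431), np.float64(186.76078431372548)]] (322.9230651855469, 186.61538696289062) 17.195707321166992 17.19570541381836 33.690067291259766 [138  94  40]
0.005 [[0.47414034 0.03981579 0.005     ]] [[0.47428267 0.04027029 0.005     ]]
0.02 [[0.46880963 0.02789886 0.02      ]] [[0.46894913 0.02834431 0.02      ]]
0.037 [[0.46276816 0.01439301 0.037     ]] [[0.46290445 0.01482821 0.037     ]]
pts [0.44789765 0.00912486 0.00174668] [0.49191656 0.06724997 0.03910413] [0.46650943 0.02276735 0.02645075]
side chip 69 [[np.float64(302.7826086956522), np.float64(120.34782608695652)]] (303.0, 120.5) 7.0 10.0 90.0 [164 113  48]
0.004 [[0.52856883 0.29125771 0.004     ]] [[0.52886216 0.29038201 0.004     ]]
dropper,loupe [[ 0.65565973 -0.07339337  0.088     ]] [[0.66927428 0.04616403 0.036     ]]
chart corners [[0.61345887 0.37700965 0.003     ]
 [0.59039077 0.1564806  0.003     ]
 [0.43118315 0.17954516 0.003     ]
 [0.4602827  0.397304   0.003     ]] [0.52382887 0.27758485 0.003     ]
```

Request:
{"method": "apply_moves", "body": {
  "targets": [
    {"dp": [0.003, -0.007, 0], "yaw": 0},
    {"dp": [0.01, -0.022, 0], "yaw": 0},
    {"dp": [0.02, -0.045, 0], "yaw": 0},
    {"dp": [0.032, -0.074, 0], "yaw": 0},
    {"dp": [0.045, -0.105, 0], "yaw": 0},
    {"dp": [0.06, -0.138, 0], "yaw": 0},
    {"dp": [0.075, -0.172, 0], "yaw": 0},
    {"dp": [0.09, -0.207, 0], "yaw": 0},
    {"dp": [0.105, -0.242, 0], "yaw": 0},
    {"dp": [0.12, -0.277, 0], "yaw": 0},
    {"dp": [0.135, -0.312, 0], "yaw": 0},
    {"dp": [0.15, -0.347, 0], "yaw": 0},
    {"dp": [0.165, -0.382, 0], "yaw": 0},
    {"dp": [0.18, -0.417, 0], "yaw": 0},
    {"dp": [0.195, -0.452, 0], "yaw": 0},
    {"dp": [0.21, -0.487, 0], "yaw": 0},
    {"dp": [0.225, -0.522, 0], "yaw": 0},
    {"dp": [0.24, -0.555, 0], "yaw": 0},
    {"dp": [0.253, -0.585, 0], "yaw": 0},
    {"dp": [0.263, -0.61, 0], "yaw": 0}
  ],
  "grip": 1
}}

```text
time_s: 1.77
tcp_pos: [0.4675, 0.0307, 0.2454]
eef_rot: [-180.0, -0.0, -17.7]
contact_force: [0.6, 0.7, -0.1]
gripper_width: 0.0005
gripper_force: 0.0
```

Request:
{"method": "apply_moves", "body": {
  "targets": [
    {"dp": [0, 0, -0.005], "yaw": 0},
    {"dp": [0, 0, -0.015], "yaw": 0},
    {"dp": [0, 0, -0.03], "yaw": 0},
    {"dp": [0, 0, -0.046], "yaw": 0},
    {"dp": [0, 0, -0.062], "yaw": 0},
    {"dp": [0, 0, -0.078], "yaw": 0},
    {"dp": [0, 0, -0.094], "yaw": 0},
    {"dp": [0, 0, -0.11], "yaw": 0},
    {"dp": [0, 0, -0.124], "yaw": 0},
    {"dp": [0, 0, -0.136], "yaw": 0},
    {"dp": [0, 0, -0.146], "yaw": 0},
    {"dp": [0, 0, -0.153], "yaw": 0},
    {"dp": [0, 0, -0.158], "yaw": 0},
    {"dp": [0, 0, -0.162], "yaw": 0},
    {"dp": [0, 0, -0.164], "yaw": 0},
    {"dp": [0, 0, -0.164], "yaw": 0},
    {"dp": [0, 0, -0.164], "yaw": 0}
  ]
}}

```text
time_s: 3.18
tcp_pos: [0.4677, 0.0334, 0.0816]
eef_rot: [-180.0, -0.0, -17.6]
contact_force: [0.1, 0.1, -0.5]
gripper_width: 0.0007
gripper_force: 0.0
```

```bash
python3 - <<'E'
from h import *
c=cams.capture('side');cv2.imwrite('pics/s1.png',cv2.resize(c['image'][100:260,220:440,::-1],None,fx=3,fy=3))
print(get_state()['tcp_pos'])
E
```

```text
[0.46777366 0.03336809 0.08174073]
```

View pics/s1.png

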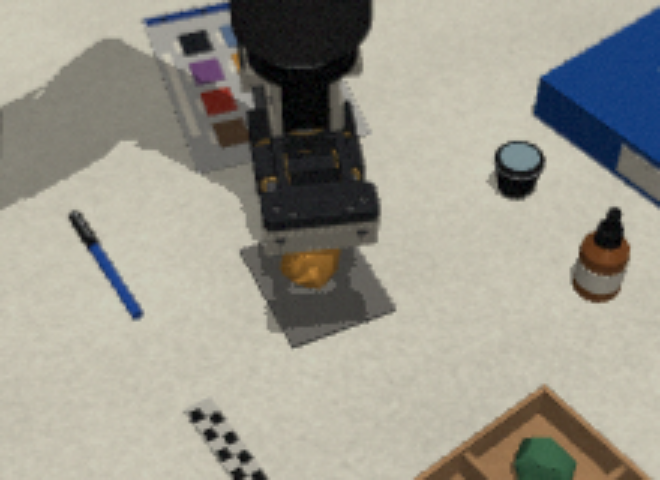

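The closed gripper is above the ochre sample, which shows at about (310,265) in the crop, and it is clear of everything. I'll hold here for more than 2 s, then go to the chip.

Request:
{"method": "apply_moves", "body": {
  "targets": [
    {"dp": [0, 0, 0], "yaw": 0},
    {"dp": [0, 0, 0], "yaw": 0},
    {"dp": [0, 0, 0], "yaw": 0},
    {"dp": [0, 0, 0], "yaw": 0},
    {"dp": [0, 0, 0], "yaw": 0},
    {"dp": [0, 0, 0], "yaw": 0},
    {"dp": [0, 0, 0], "yaw": 0},
    {"dp": [0, 0, 0], "yaw": 0},
    {"dp": [0, 0, 0], "yaw": 0},
    {"dp": [0, 0, 0], "yaw": 0},
    {"dp": [0, 0, 0], "yaw": 0},
    {"dp": [0, 0, 0], "yaw": 0},
    {"dp": [0, 0, 0], "yaw": 0},
    {"dp": [0, 0, 0], "yaw": 0},
    {"dp": [0, 0, 0], "yaw": 0},
    {"dp": [0, 0, 0], "yaw": 0},
    {"dp": [0, 0, 0], "yaw": 0},
    {"dp": [0, 0, 0], "yaw": 0},
    {"dp": [0, 0, 0], "yaw": 0},
    {"dp": [0, 0, 0], "yaw": 0}
  ]
}}

```text
time_s: 4.9
tcp_pos: [0.4675, 0.0333, 0.0814]
eef_rot: [180.0, -0.0, -17.6]
contact_force: [-0.5, -0.2, 0.5]
gripper_width: 0.0004
gripper_force: 0.0
```

Request:
{"method": "apply_moves", "body": {
  "targets": [
    {"dp": [0, 0, 0], "yaw": 0},
    {"dp": [0, 0, 0], "yaw": 0},
    {"dp": [0, 0, 0], "yaw": 0},
    {"dp": [0, 0, 0], "yaw": 0},
    {"dp": [0, 0, 0], "yaw": 0},
    {"dp": [0, 0, 0], "yaw": 0},
    {"dp": [0, 0, 0], "yaw": 0},
    {"dp": [0, 0, 0], "yaw": 0},
    {"dp": [0, 0, 0], "yaw": 0},
    {"dp": [0, 0, 0], "yaw": 0},
    {"dp": [0, 0, 0], "yaw": 0},
    {"dp": [0, 0, 0], "yaw": 0}
  ]
}}

```text
time_s: 5.9
tcp_pos: [0.4675, 0.0332, 0.0814]
eef_rot: [180.0, -0.0, -17.6]
contact_force: [-0.0, -0.2, -0.7]
gripper_width: 0.0
gripper_force: 0.0
```

Request:
{"method": "apply_moves", "body": {
  "targets": [
    {"dp": [0, 0, 0.005], "yaw": 0},
    {"dp": [0, 0, 0.02], "yaw": 0},
    {"dp": [0.002, 0.01, 0.04], "yaw": 0},
    {"dp": [0.006, 0.027, 0.055], "yaw": 0},
    {"dp": [0.012, 0.05, 0.065], "yaw": 0},
    {"dp": [0.018, 0.078, 0.07], "yaw": 0},
    {"dp": [0.025, 0.107, 0.07], "yaw": 0},
    {"dp": [0.032, 0.136, 0.07], "yaw": 0},
    {"dp": [0.038, 0.165, 0.07], "yaw": 0},
    {"dp": [0.044, 0.192, 0.07], "yaw": 0},
    {"dp": [0.05, 0.217, 0.07], "yaw": 0},
    {"dp": [0.055, 0.238, 0.068], "yaw": 0},
    {"dp": [0.059, 0.252, 0.06], "yaw": 0},
    {"dp": [0.0605, 0.26, 0.045], "yaw": 0},
    {"dp": [0.0605, 0.26, 0.027], "yaw": 0},
    {"dp": [0.0605, 0.26, 0.01], "yaw": 0},
    {"dp": [0.0605, 0.26, -0.006], "yaw": 0},
    {"dp": [0.0605, 0.26, -0.019], "yaw": 0},
    {"dp": [0.0605, 0.26, -0.028], "yaw": 0},
    {"dp": [0.0605, 0.26, -0.033], "yaw": 0}
  ]
}}

```text
time_s: 7.57
tcp_pos: [0.5274, 0.2924, 0.0468]
eef_rot: [179.9, 0.1, -17.7]
contact_force: [0.4, 0.0, -0.2]
gripper_width: 0.0002
gripper_force: 0.0
```

```bash
python3 - <<'E'
from h import *
c=cams.capture('side');cv2.imwrite('pics/s2.png',cv2.resize(c['image'][40:240,200:440,::-1],None,fx=3,fy=3))
print(get_state()['tcp_pos'],get_state()['contact_force'])
E
```

```text
[0.52735065 0.29241577 0.04658353] [-0.61374885 -0.0933916  -1.61402224]
```

View pics/s2.png

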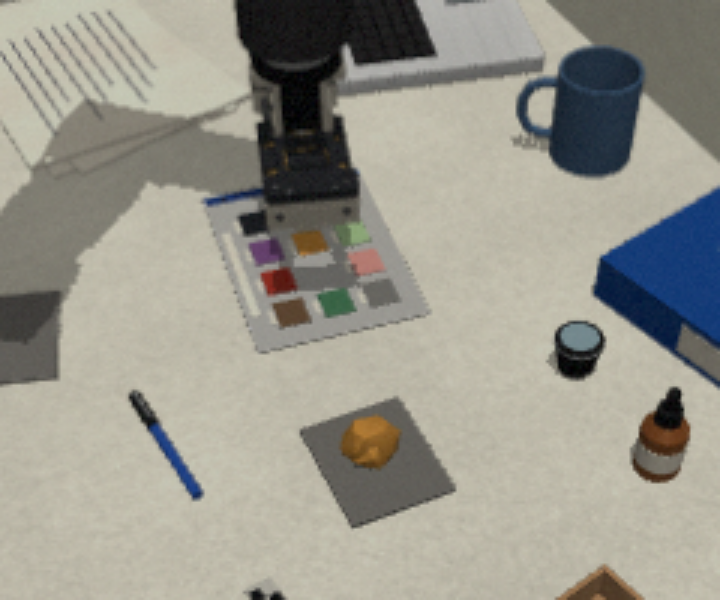

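The ochre chip shows at about (310,242) in the crop, directly below the fingertips. The ochre sample is undisturbed on its card at (370,442). I'll raise the tool a little and hold.

Request:
{"method": "apply_moves", "body": {
  "targets": [
    {"dp": [0.001, 0, 0.001], "yaw": 0},
    {"dp": [0.001, 0, 0.001], "yaw": 0},
    {"dp": [0.001, 0, 0.001], "yaw": 0},
    {"dp": [0.001, 0, 0.001], "yaw": 0},
    {"dp": [0.001, 0, 0.001], "yaw": 0},
    {"dp": [0.001, 0, 0.001], "yaw": 0},
    {"dp": [0.001, 0, 0.001], "yaw": 0},
    {"dp": [0.001, 0, 0.001], "yaw": 0},
    {"dp": [0.001, 0, 0.001], "yaw": 0},
    {"dp": [0.001, 0, 0.001], "yaw": 0},
    {"dp": [0.001, 0, 0.001], "yaw": 0},
    {"dp": [0.001, 0, 0.001], "yaw": 0},
    {"dp": [0.001, 0, 0.001], "yaw": 0},
    {"dp": [0.001, 0, 0.001], "yaw": 0},
    {"dp": [0.001, 0, 0.001], "yaw": 0},
    {"dp": [0.001, 0, 0.001], "yaw": 0},
    {"dp": [0.001, 0, 0.001], "yaw": 0},
    {"dp": [0.001, 0, 0.001], "yaw": 0},
    {"dp": [0.001, 0, 0.001], "yaw": 0},
    {"dp": [0.001, 0, 0.001], "yaw": 0}
  ]
}}

```text
time_s: 9.28
tcp_pos: [0.529, 0.2933, 0.0494]
eef_rot: [-180.0, 0.0, -17.6]
contact_force: [-0.6, 0.3, 0.2]
gripper_width: 0.0005
gripper_force: 0.0
```

Request:
{"method": "apply_moves", "body": {
  "targets": [
    {"dp": [0, 0, 0], "yaw": 0},
    {"dp": [0, 0, 0], "yaw": 0},
    {"dp": [0, 0, 0], "yaw": 0},
    {"dp": [0, 0, 0], "yaw": 0},
    {"dp": [0, 0, 0], "yaw": 0},
    {"dp": [0, 0, 0], "yaw": 0},
    {"dp": [0, 0, 0], "yaw": 0},
    {"dp": [0, 0, 0], "yaw": 0},
    {"dp": [0, 0, 0], "yaw": 0},
    {"dp": [0, 0, 0], "yaw": 0},
    {"dp": [0, 0, 0], "yaw": 0},
    {"dp": [0, 0, 0], "yaw": 0},
    {"dp": [0, 0, 0], "yaw": 0},
    {"dp": [0, 0, 0], "yaw": 0}
  ]
}}

```text
time_s: 10.45
tcp_pos: [0.529, 0.2933, 0.0494]
eef_rot: [180.0, 0.0, -17.6]
contact_force: [0.4, -1.1, -0.1]
gripper_width: 0.0006
gripper_force: 0.0
```

```bash
python3 -c "
from h import *
print(get_state()['tcp_pos']); print(r.close_job())"
```

```text
[0.52899956 0.29326457 0.04936061]
the job is handed in; nothing more can be done
None
```

The sample on the grey card reads ochre-yellow (chip_ochre): I pointed at the sample and then at that chip, holding over 2 s at each, and handed the job in with the fingers still about 2.6 cm above the chip and nothing touched.

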